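# Open the drawer and take the safety cap off the solvent bottle

### The arm

A 6-joint arm with a two-finger parallel gripper is mounted at the origin on a cart in front of the work surface, level with it; the furniture and walls round the work are solid. World frame = base frame: x ahead of the robot, y to its left, z up, the work surface at z = 0. Lengths are in m, angles in rad, forces in N, time in s.
With the tool pointing down it reaches from about 0.325 to 0.775 m from the base axis. Payload 9.3 kg.
Tool frame: the origin (TCP) lies midway between the tips of the shut fingers; the grasp point (between the pads) lies 19 mm behind it (tcp_to_grasp is the distance from the TCP to the grasp point, in m); z points along the fingers, y is the line along which they close (so a half turn about z gives the same grasp; the last joint's range is limited). The gripper opens to 85 mm and grips with 20 to 120 N. Pads are 22 mm wide; open, the fingers measure 114 mm over their backs; the gripper's body (76 mm by 85 mm) begins 54 mm behind the grasp point. The pads swing forward as they close: fully open they stand 13 mm farther back than shut.
Start: joints at [1.1, 0.259, 0.021, 1.334, 0, 1.418], TCP at [0.172, 0.522, 0.2] pointing down, gripper open.
Joint ranges: [-3.04, 3.04], [-0.91, 1.82], [-1.04, 1.36], [-1.92, 1.95], [-1.52, 1.45], [-3.14, 3.14]. Speed limits (rad/s): [2.22, 2.22, 2.79, 3.14, 3.14, 3.14].

### API

Orientations are given as a unit quaternion [x, y, z, w].
In Python, from rig import * gives the robot as it stands.
- The arm moves only by the tool drive_tool, never from a script. Its argument "commands" is a list of rows, each a list of 7 numbers: the shift along the world's x, y, z in mm, then the turn, a rotation vector about the world's x, y, z in degrees, then the finger opening in mm, from 0 to 85.4. A call has exactly 8 rows; each row shifts and turns the commanded pose from where the row before left it; what a row does not reach is not made up. A row lasts 1/10 s, in which the tool goes at most 50 mm and 8.59 degrees, less where a joint would pass 70% of its speed; a pose out of reach is approached as far as the arm can. A call with a gripper value outside its range is refused whole. The fingers move at their own pace and stop on an object; "squeeze" is the grip in N (left out, the last holds). Time passes only in rows, so rows that do not move let the fingers close, or fill a call up. It gives the time, the measured TCP pose, the force, the opening and the grip force at its end, in the units of the state.
- observe(): the state, without advancing time (a new reading comes with each control period).
- camera(name): name is "side" or "top" or "wrist"; returns a dict with "frame" (420x560x3 uint8, red, green, blue), "z_map" (420x560 float32, m along the optical axis (not along the pixel's ray), 0 where there is no reading), "fx", "fy", "cx", "cy" (pixels), "cam_to_world" (4x4, takes a point from camera to world coordinates). Camera axes: x right, y down, z forward; pixel columns grow to the right and rows downward; lengths in m; the calibration is good to about 2 mm. A picture is of the moment at which its call begins.
- close_job(): hands the job in; it is judged then, once.
The state is a dict: "t": time; "joint_positions": joint angles; "joint_vel": joint speeds; "tau": joint torques, N m; "tool_pos": TCP position; "ee_rot": TCP orientation; "wrist_force": force on the tool from outside, world axes, zero at the start; "torque": the same for the moment, N m; "grip_width": finger opening in m; "grasp_force": force on a finger pad.
Only numpy, scipy, OpenCV 4.12 (cv2) and the standard library are available. Lean on these libraries where they do the work, as an engineer would, in place of code of your own. Each camera call takes 0.05 s, during which the arm holds its last target. There are 200 camera calls.

### The job

Pull the little desk cabinet's drawer right out by its handle. Then undo the safety cap of the bottle that stands in it: press the cap down, keep it pressed while you twist it about a sixth of a turn anticlockwise, and lift it off; leave the drawer open and the other things on the table where they are. Finish while still holding the cap: level, right way up, still, and about 5 cm straight above the open mouth of the bottle, touching nothing but the gripper.

Things in the scene. Friction and masses are not known exactly. Their poses are not given: they have to be found in the camera images.
- cabinet: Low plywood desk cabinet with one drawer, 220 deep x 200 wide x 140 mm high, fixed to the table. Origin: centre of its underside, on the table. Its x axis points from the drawer front to the back (the drawer comes out along -x), y to its left seen from the front, z up.
- drawer (a joint): How far the drawer is out, in m: 0 shut, 0.16 fully out (end stop). About 2.5 N of sliding friction; it stays where it is left.
- handle (a point): Centre of the drawer's steel bar handle; moves with the drawer, has the cabinet's axes. The bar is 10 mm thick, level, 100 mm long along y, 42 mm in front of the drawer front, 108 mm above the table (32 mm below the cabinet's top). A leg at each end joins it to the front; it is open above and below, so it can be pinched or hooked from above.
- bottle_foot (a point): Round amber glass bottle in the drawer, 53 mm across; shoulder 74 mm and mouth rim 94.5 mm above its foot (this point is the centre of the foot), axes as the cabinet's. It stands fast in a 74 mm square, 24 mm high wooden block on the drawer floor (18 mm above the table): it cannot turn or lift. Three hooks on its neck hold the cap.
- mouth (a point): Centre of the rim of the bottle's mouth, axes as the cabinet's; 126 mm behind the handle, 112.5 mm above the table, moves with the drawer. With the drawer fully out it is 88 mm in front of the cabinet's body and 72 mm behind the inside of the drawer front (top edge 136 mm above the table); the drawer's sides are 80 mm to its left and right, 58 mm above the table.
- cap: Loose white ribbed round safety cap, 54 mm across, 28 mm high, about 35 g. Origin: centre of its rim (underside), z up. Locked, its x is parallel to the cabinet's and its rim 13.5 mm below the mouth. Unpressed it neither turns nor lifts. Pressed 4 to 7 mm (7: end stop) it turns anticlockwise seen from above; it is free at 32 to 88 degrees (aim at 60), springs up 3 mm and lifts straight off.
- cap_disc (a joint): Sprung sealing disc inside the cap that rests on the bottle's rim, travel in m: 0 with the cap locked, +0.007 with the cap pressed fully down, -0.003 when the cap is free. The spring pushes the cap up with about 5.5 N when locked and about 10 N when fully pressed.
- sticky_pad: Yellow sticky-note pad, 76x76x24 mm, lying on top of the cabinet at the back: leave it. Origin: centre of its underside.
- mug_white: White mug, 78x112x102 mm, standing beside the cabinet: leave it. Origin: centre of its underside.
- tape_measure: Pocket tape measure lying on its side, 58x73x33 mm, beside the cabinet: leave it. Origin: centre of its underside.
- stamp: Wooden-handled stamp, 25x52x64 mm, standing beside the drawer's path: leave it. Origin: centre of its underside.
- eraser: Eraser in a card sleeve, 21x55x12 mm, beside the drawer's path: leave it. Origin: centre of its underside.

How it is judged:
By the outcome, as a careful person would: the job done as asked, in the order asked, and still so for the second after the job is handed in, while the arm keeps its last pose, push and grip.
It also fails if it takes over 54 s, if anything falls off the work surface, if the arm or the gripper's body presses on something with over 40 N, if the wrist force passes 120 N, or if a joint passes its speed limit or range.

## Working session

There is one attempt and no reset: what is moved stays moved. The work goes in short steps, Python scripts to look and compute and a tool call to move; the robot and the scene stay as the last step left them, time stands still between calls to the robot, and variables do not carry over. Pictures are saved under pics/ and viewed, at most 10 in all, crops included, and the job is handed in when it is done.

Besides the shell and the picture viewer there is one more tool, called after ">>>" as name([rows], argument=value, ...), one row to a line, values as JSON. drive_tool: Moves the arm, as the interface text tells. Its arguments: {"type":"object","properties":{"commands":{"type":"array"},"squeeze":{"type":"number"}},"required":["commands"]}

```bash
mkdir -p pics; ls; python3 - <<'E'
from rig import *
import cv2,numpy as np
s=observe();print(s)
for n in("top","side"):
    c=camera(n);cv2.imwrite(f"pics/{n}0.png",c["frame"][:,:,::-1]);np.savez(f"{n}0.npz",**c)
    print(n,c["fx"],c["cx"],c["cy"],np.round(c["cam_to_world"],3).tolist())
E
```

```text
pics
{'t': 0.0, 'joint_positions': array([1.10042512e+00, 2.59179286e-01, 2.07589620e-02, 1.33369762e+00,
       2.33680848e-05, 1.41821437e+00]), 'joint_vel': array([ 0.00026429, -0.00034572,  0.00189177,  0.00047302,  0.00186253,
        0.00042809]), 'tau': array([ 8.83946614e-04, -5.55634689e+01,  3.44531822e+01,  1.33668925e-02,
       -1.23126474e-04, -7.31861633e-06]), 'tool_pos': array([0.17169717, 0.52217455, 0.19937211]), 'ee_rot': array([ 1.58226829e-01,  9.87402569e-01, -6.25428992e-04, -2.13635521e-04]), 'wrist_force': array([-0.57180872, -0.00789357,  0.24806682]), 'torque': array([0.00326069, 0.03287738, 0.00319279]), 'grasp_force': 0.0, 'grip_width': 0.08518197287850876}
top 535.1220968768712 278.74641106920245 212.30991525475702 [[0.14, -0.893, 0.427, 0.117], [-0.99, -0.122, 0.069, -0.081], [-0.009, -0.433, -0.902, 1.288], [0.0, 0.0, 0.0, 1.0]]
side 414.60531790515626 280.3046974870075 207.38162730345937 [[0.886, -0.19, 0.423, 0.257], [-0.463, -0.359, 0.81, -0.791], [-0.002, -0.914, -0.406, 0.481], [0.0, 0.0, 0.0, 1.0]]
```

View pics/top0.png

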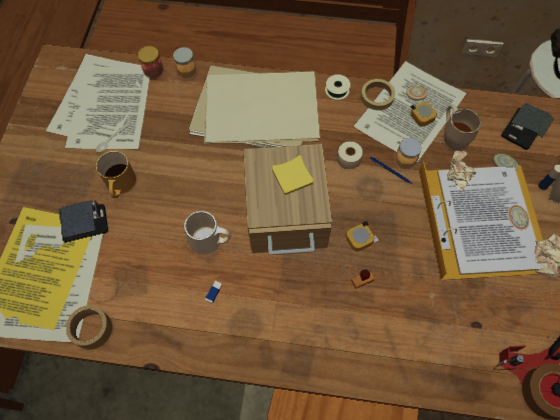

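View pics/side0.png

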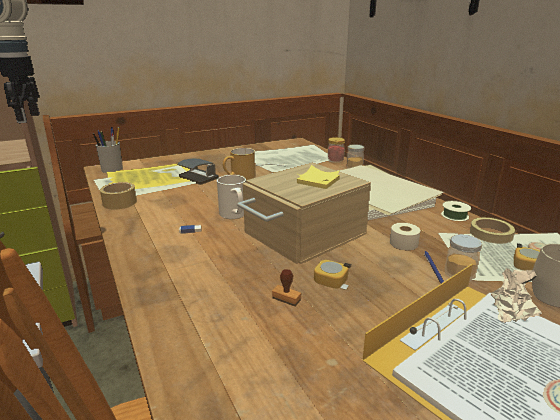

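The top view shows the cabinet at about (244–330, 147–250), with the handle bar at (270–313, 250). The mug is at (203,232), the eraser at (213,292), the tape at (360,236) and the stamp at (363,278). The side view agrees with this.

```bash
cat > h.py <<'E'
import numpy as np,cv2
def cloud(c):
    z=c["z_map"];v,u=np.mgrid[:z.shape[0],:z.shape[1]]
    p=np.stack([(u-c["cx"])/c["fx"]*z,(v-c["cy"])/c["fy"]*z,z],-1)
    M=c["cam_to_world"];P=p@M[:3,:3].T+M[:3,3];P[z==0]=np.nan
    return P
E
python3 - <<'E'
from h import *
c=np.load("top0.npz");P=cloud(c)
def sub(u0,u1,v0,v1,z0,z1):
    Q=P[v0:v1,u0:u1].reshape(-1,3);return Q[(Q[:,2]>z0)&(Q[:,2]<z1)]
T=sub(235,340,140,240,.133,.147);print("top z",np.median(T[:,2]))
r=cv2.minAreaRect((T[:,:2]*1000).astype(np.float32));print(r,cv2.boxPoints(r).round(1).tolist())
for n,b in dict(handle=(262,322,228,256,.095,.125),mug=(180,232,205,256,.02,.12),eraser=(200,226,278,305,.005,.03),tape=(340,382,220,252,.01,.05),stamp=(350,376,262,290,.008,.09)).items():
    Q=sub(*b)
    if len(Q): print(n,len(Q),np.round([Q.min(0),Q.max(0),np.median(Q,0)],4).tolist())
H=sub(262,322,228,256,.1,.125);print(cv2.minAreaRect((H[:,:2]*1000).astype(np.float32)))
E
```

```text
top z 0.1391792298291501
((734.115478515625, -0.8669357299804688), (237.1788787841797, 200.12852478027344), 12.238960266113281) [[597.0, 71.80000305175781], [639.4000244140625, -123.80000305175781], [871.2000122070312, -73.5], [828.7999877929688, 122.0999984741211]]
handle 595 [[0.5646, -0.0997, 0.0951], [0.6368, 0.04, 0.125], [0.6086, -0.0318, 0.1112]]
mug 1043 [[0.5792, 0.1233, 0.02], [0.6586, 0.2357, 0.1074], [0.6173, 0.1908, 0.0701]]
eraser 193 [[0.4506, 0.1215, 0.0051], [0.5128, 0.1772, 0.0188], [0.4833, 0.1479, 0.0105]]
tape 545 [[0.6413, -0.2405, 0.0103], [0.7176, -0.1643, 0.0374], [0.6732, -0.1994, 0.0288]]
stamp 236 [[0.5441, -0.2418, 0.0086], [0.5882, -0.1886, 0.0669], [0.5613, -0.2126, 0.0187]]
((599.3246459960938, -34.58686065673828), (51.57887649536133, 142.09820556640625), 12.288722038269043)
```

```bash
python3 - <<'E'
from h import *
a=np.radians(12.24);X=np.array([np.cos(a),np.sin(a)]);Y=np.array([-X[1],X[0]])
O=np.array([.734,-.001])
for n in("top","side"):
    P=cloud(np.load(n+"0.npz")).reshape(-1,3)
    x=(P[:,:2]-O)@X;y=(P[:,:2]-O)@Y;z=P[:,2]
    m=(z>.1)&(z<.12)&(x<-.13)&(x>-.2)&(abs(y)<.058)
    b=m&(abs(y)<.04)&(x<-.14)
    print(n,m.sum(),"y",np.percentile(y[m],[0,2,98,100]),"bar x",np.percentile(x[b],[2,25,50,75,98]),"z",np.percentile(z[b],[2,50,98]))
    t=(abs(z-.14)<.006)&(x>-.15)&(x<.15)&(abs(y)<.12)
    print(" top x",np.percentile(x[t],[.2,99.8]),"y",np.percentile(y[t],[.2,99.8]))
    f=(z>.02)&(z<.09)&(abs(y)<.09)&(x<-.08)&(x>-.15)
    print(" front x",np.percentile(x[f],[5,50,95]) if f.any() else None)
    if b.sum()>20:
        k=np.polyfit(y[b],x[b],1);print(" bar slope deg",np.degrees(k[0]))
E
```

```text
top 275 y [-0.054602   -0.05384317  0.05401616  0.05491749] bar x [-0.16397319 -0.1616407  -0.15974171 -0.15681363 -0.15308701] z [0.10474433 0.11098625 0.11638705]
 top x [-0.11693194  0.11560791] y [-0.09935475  0.09958293]
 front x [-0.1174325  -0.11586676 -0.11411745]
 bar slope deg -0.0777340656458758
side 234 y [-0.05798891 -0.0569222   0.04813078  0.0521756 ] bar x [-0.16213226 -0.16032407 -0.15941886 -0.15708186 -0.15406629] z [0.10422619 0.11032834 0.11286048]
 top x [-0.11413075  0.11669507] y [-0.10377647  0.09664524]
 front x [-0.11539534 -0.11381045 -0.11228227]
 bar slope deg -0.04612254635114988
```

>>> drive_tool([
  [25.5,-34.8,0,0,0,-3.72,40],
  [25.5,-34.8,0,0,0,-3.72,40],
  [25.5,-34.8,0,0,0,-3.72,40],
  [25.5,-34.8,0,0,0,-3.72,40],
  [25.5,-34.8,0,0,0,-3.72,40],
  [25.5,-34.8,0,0,0,-3.72,40],
  [25.5,-34.8,0,0,0,-3.72,40],
  [25.5,-34.8,0,0,0,-3.72,40],
], squeeze=50)

```text
t: 0.9
tool_pos: [0.3764, 0.2424, 0.1999]
ee_rot: [0.408, 0.913, -0.0, -0.0]
wrist_force: [0.7, 1.1, -0.3]
grip_width: 0.0397
grasp_force: 0.0
```

>>> drive_tool([
  [25.5,-34.8,0,0,0,-3.72,36],
  [25.5,-34.8,0,0,0,-3.72,36],
  [25.5,-34.8,0,0,0,-3.72,36],
  [25.5,-34.8,0,0,0,-3.72,36],
  [25.5,-34.8,0,0,0,-3.72,36],
  [25.5,-34.8,0,0,0,-3.72,36],
  [25.5,-34.8,0,0,0,-3.72,36],
  [25.5,-34.8,0,0,0,-3.72,36],
])

```text
t: 1.7
tool_pos: [0.5805, -0.036, 0.1997]
ee_rot: [0.629, 0.778, -0.0, -0.0]
wrist_force: [0.9, 0.4, 0.9]
grip_width: 0.0362
grasp_force: 0.0
```

```bash
python3 - <<'E'
from rig import *
from h import *
c=camera("wrist");s=observe();print(s["t"],s["tool_pos"],s["ee_rot"],s["grip_width"],s["joint_positions"])
cv2.imwrite("pics/w1.png",c["frame"][:,:,::-1])
P=cloud(c).reshape(-1,3)
a=np.radians(12.24);X=np.array([np.cos(a),np.sin(a)]);Y=np.array([-X[1],X[0]]);O=np.array([.734,-.001])
x=(P[:,:2]-O)@X;y=(P[:,:2]-O)@Y;z=P[:,2]
b=(z>.1)&(z<.125)&(abs(y)<.04)&(x<-.14)&(x>-.18);print(b.sum(),np.percentile(x[b],[2,50,98]),np.percentile(z[b],[2,50,98]) ,np.degrees(np.polyfit(y[b],x[b],1)[0]))
print("tcp",(s["tool_pos"][:2]-O)@X,(s["tool_pos"][:2]-O)@Y)
E
```

```text
1.75 [ 0.58379346 -0.04082634  0.19848166] [ 6.31280414e-01  7.75554122e-01 -6.65082991e-04  6.32416044e-04] 0.03606534595955903 [-0.21217189  0.31953997  0.10436626  1.35509916 -0.0017593   1.15423448]
1320 [-0.1609999  -0.15629004 -0.15158634] [0.1104613  0.11371703 0.11551149] -0.01770403470034009
tcp -0.15523552879384878 -0.007076161673521638
```

View pics/w1.png

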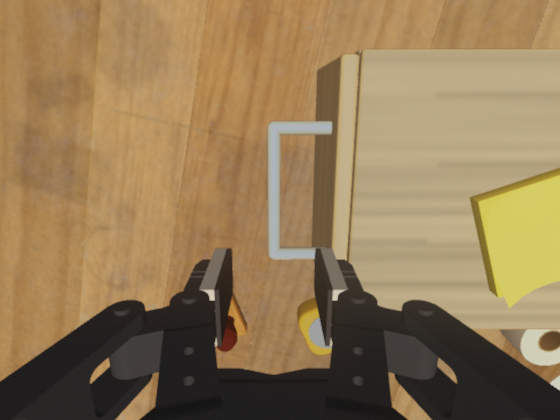

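The wrist view shows the bar (column 273, rows 125–255) between the finger columns (215–335), parallel to them. The front edge (column 340–350) is clear of the finger. The commanded x matches the bar, so I'll descend.

>>> drive_tool([
  [0,0,-8,0,0,0,34],
  [0,0,-18,0,0,0,34],
  [0,0,-20,0,0,0,34],
  [0,0,-20,0,0,0,34],
  [0,0,-20,0,0,0,34],
  [0,0,-15,0,0,0,34],
  [0,0,-10,0,0,0,34],
  [0,0,0,0,0,0,34],
])

```text
t: 2.55
tool_pos: [0.5786, -0.0334, 0.0876]
ee_rot: [0.627, 0.779, -0.001, -0.001]
wrist_force: [-0.7, 0.0, 0.7]
grip_width: 0.0345
grasp_force: 0.0
```

>>> drive_tool([
  [0,0,0,0,0,0,5],
  [0,0,0,0,0,0,5],
  [0,0,0,0,0,0,5],
  [0,0,0,0,0,0,5],
  [0,0,0,0,0,0,5],
  [0,0,0,0,0,0,5],
  [0,0,0,0,0,0,5],
  [0,0,0,0,0,0,5],
])

```text
t: 3.35
tool_pos: [0.5799, -0.0344, 0.089]
ee_rot: [0.627, 0.779, -0.0, -0.0]
wrist_force: [-0.2, -1.1, 0.0]
grip_width: 0.0051
grasp_force: 0.0
```

```bash
python3 - <<'E'
from rig import *
from h import *
s=observe();print(s["grip_width"],s["grasp_force"],s["tool_pos"])
c=camera("wrist");d=camera("side");
i=np.hstack([c["frame"][:,:,::-1][100:400,130:430],cv2.resize(d["frame"][:,:,::-1][130:270,200:390],None,fx=2.14,fy=2.14)[:300]])
cv2.imwrite("pics/w2.png",i)
E
```

```text
0.005078091562544585 0.0 [ 0.57985462 -0.0343564   0.08896809]
```

View pics/w2.png

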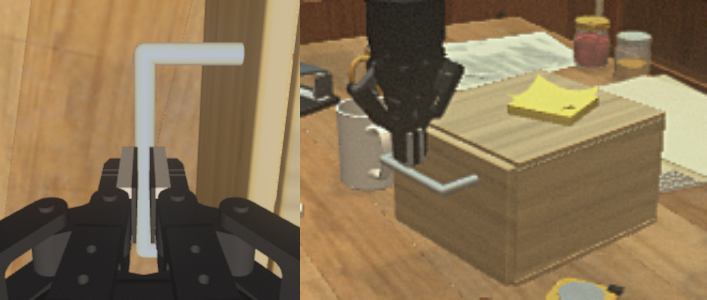

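```bash
python3 - <<'E'
from rig import *
from h import *
c=camera("wrist");P=cloud(c)
a=np.radians(12.24);X=np.array([np.cos(a),np.sin(a)]);Y=np.array([-X[1],X[0]]);O=np.array([.734,-.001])
for v in(160,200,240,252,260,275,300,330):
    print(v,[(u,*(int(round(1000*q)) for q in ((P[v,u,:2]-O)@X,(P[v,u,:2]-O)@Y,P[v,u,2]))) for u in range(240,316,6) if np.isfinite(P[v,u,0])])
d=camera("side");cv2.imwrite("pics/s2.png",cv2.resize(d["frame"][:,:,::-1][150:230,225:300],None,fx=7,fy=7,interpolation=cv2.INTER_CUBIC))
E
```

```text
160 [(240, -182, 26, 2), (246, -178, 26, 1), (252, -173, 26, 2), (258, -169, 26, 1), (264, -161, 45, 112), (270, -159, 46, 115), (276, -156, 46, 115), (282, -154, 46, 116), (288, -151, 45, 112), (294, -149, 46, 114), (300, -146, 45, 113), (306, -143, 46, 115), (312, -141, 45, 113)]
200 [(240, -183, -6, 1), (246, -178, -5, 1), (252, -173, -5, 1), (258, -169, -5, 1), (264, -161, 27, 111), (270, -159, 28, 115), (276, -156, 28, 114), (282, -153, 28, 113), (288, -146, -5, 2), (294, -141, -6, 0), (300, -136, -5, 1), (306, -132, -5, 1), (312, -127, -5, 1)]
240 [(240, -184, -38, 2), (246, -179, -39, 1), (252, -174, -39, 1), (258, -169, -38, 3), (264, -162, 7, 111), (270, -159, 8, 113), (276, -156, 8, 113), (282, -153, 9, 114), (288, -145, -38, 3), (294, -140, -39, 1), (300, -136, -38, 2), (306, -131, -39, 1), (312, -126, -38, 2)]
252 [(240, -184, -49, 1), (246, -179, -49, 2), (252, -166, 11, 132), (258, -164, 11, 131), (264, -161, 10, 131), (270, -159, 3, 114), (276, -156, 3, 114), (282, -154, 11, 131), (288, -151, 11, 131), (294, -149, 11, 132), (300, -136, -49, 2), (306, -131, -48, 3), (31
[... 471 characters left out ...]
, 11, 151), (288, -152, 11, 150), (294, -150, 11, 151), (300, -147, 6, 143), (306, -145, 6, 142), (312, -143, 6, 143)]
300 [(240, -168, 12, 168), (246, -166, 12, 169), (252, -164, 12, 169), (258, -162, 12, 168), (264, -160, 6, 159), (270, -159, -22, 114), (276, -156, -22, 114), (282, -154, 6, 159), (288, -153, 11, 167), (294, -151, 12, 169), (300, -149, 12, 168), (306, -147, 12, 169), (312, -146, 12, 169)]
330 [(240, -166, 16, 189), (246, -164, 18, 191), (252, -163, 15, 187), (258, -162, 1, 168), (264, -161, -6, 159), (270, -159, -39, 115), (276, -156, -40, 114), (282, -154, -6, 159), (288, -153, 1, 168), (294, -152, 13, 185), (300, -151, 17, 191), (306, -149, 17, 190), (312, -148, 17, 190)]
```

View pics/s2.png

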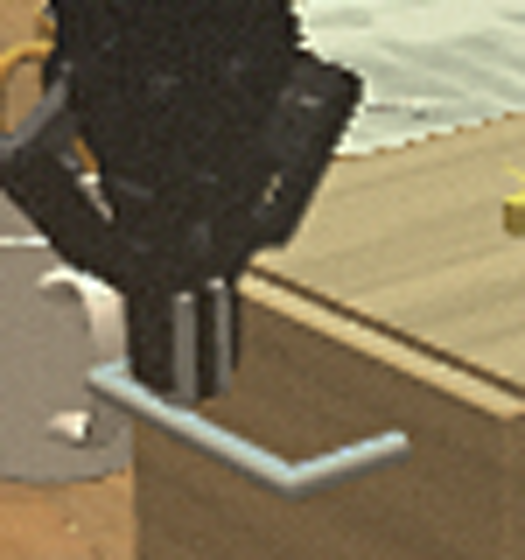

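```bash
python3 - <<'E'
from rig import *
from h import *
s=observe();print(s["tool_pos"],s["grip_width"],s["ee_rot"])
c=camera("side");P=cloud(c)
a=np.radians(12.24);X=np.array([np.cos(a),np.sin(a)]);Y=np.array([-X[1],X[0]]);O=np.array([.734,-.001])
x=(P[...,:2]-O)@X;y=(P[...,:2]-O)@Y
for u in(246,249,251,254,257):
    print(u,[(v,*(int(round(1000*q)) for q in (x[v,u],y[v,u],P[v,u,2]))) for v in range(188,214,2)])
M=c["cam_to_world"]
for z in(.089,.108,.12,.13):
    w=np.r_[O-.158*X-.011*Y,z];q=M[:3,:3].T@(w-M[:3,3]);print(z,q[0]/q[2]*c["fx"]+c["cx"],q[1]/q[2]*c["fy"]+c["cy"])
E
```

```text
[ 0.57984439 -0.03434458  0.08895887] 0.004815869990779698 [ 6.27480180e-01  7.78632534e-01 -2.20812426e-05 -2.09368358e-05]
246 [(188, -173, -7, 167), (190, -173, -7, 163), (192, -173, -6, 158), (194, -173, -6, 153), (196, -172, -4, 148), (198, -172, -4, 143), (200, -173, -5, 140), (202, -173, -4, 134), (204, -172, -4, 130), (206, -157, 19, 113), (208, -160, 15, 111), (210, -160, 16, 105), (212, -113, 83, 63)]
249 [(188, -168, -10, 167), (190, -169, -11, 163), (192, -166, -6, 156), (194, -166, -7, 152), (196, -166, -7, 147), (198, -166, -7, 143), (200, -165, -4, 137), (202, -166, -6, 133), (204, -166, -6, 129), (206, -165, -4, 123), (208, -157, 7, 112), (210, -159, 5, 109), (212, -160, 4, 105)]
251 [(188, -165, -14, 167), (190, -164, -12, 162), (192, -162, -9, 156), (194, -163, -10, 152), (196, -164, -11, 148), (198, -165, -12, 144), (200, -164, -11, 139), (202, -164, -10, 134), (204, -165, -11, 130), (206, -163, -9, 124), (208, -152, 7, 111), (210, -158, -2, 111), (212, -159, -3, 107)]
254 [(188, -152, -6, 162), (190, -154, -8, 158), (192, -154, -8, 153), (194, -153, -7, 148), (196, -155, -9, 145), (198, -153, -6, 139), (200, -154, -7, 135), (202, -153, -5, 129), (204, -153, -6, 125), (206, -154, -7, 121), (208, -113, 50, 85), (210, -155, -7, 112), (212, -159, -13, 110)]
257 [(188, -149, -12, 163), (190, -146, -9, 156), (192, -149, -13, 154), (194, -146, -8, 147), (196, -148, -10, 143), (198, -149, -11, 139), (200, -149, -11, 135), (202, -149, -12, 130), (204, -149, -11, 125), (206, -114, 37, 94), (208, -114, 37, 90), (210, -115, 36, 85), (212, -156, -20, 112)]
0.089 254.0506360099524 220.4457317729404
0.108 253.80700515529605 212.49626974275583
0.12 253.65095134673567 207.40437024765234
0.13 253.519591953293 203.11822795277067
```

```bash
python3 - <<'E'
from rig import *
from h import *
a=np.radians(12.24);X=np.array([np.cos(a),np.sin(a)]);Y=np.array([-X[1],X[0]]);O=np.array([.734,-.001])
for n in("side","top","wrist"):
    c=camera(n);P=cloud(c);x=(P[...,:2]-O)@X+.158;y=(P[...,:2]-O)@Y;z=P[...,2];f=c["frame"].max(-1)<75
    for z0 in np.arange(.12,.26,.012):
        m=f&(z>z0)&(z<z0+.012)&(abs(x)<.09)&(abs(y)<.07)
        if m.sum()>8: print(n,round(z0,3),m.sum(),np.percentile(x[m]*1000,[1,99]).round(),np.percentile(y[m]*1000,[1,99]).round())
E
```

```text
side 0.12 30 [-15.  16.] [-12.   3.]
side 0.132 57 [-16.  16.] [-13.   9.]
side 0.144 56 [-16.  17.] [-13.   7.]
side 0.156 81 [-30.  29.] [-15.   2.]
side 0.168 186 [-39.  39.] [-14.  10.]
side 0.18 195 [-48.  46.] [-19.  15.]
side 0.192 221 [-57.  54.] [-19.   9.]
side 0.204 265 [-60.  58.] [-21.  10.]
side 0.216 218 [-46.  46.] [-21.  -3.]
side 0.228 194 [-40.  36.] [-14.   7.]
side 0.24 115 [-37.  16.] [-38.   9.]
side 0.252 216 [-36.  24.] [-39.  14.]
top 0.12 25 [40. 44.] [-69. -46.]
top 0.204 27 [-63. -26.] [-15.   2.]
top 0.252 19 [-36. -15.] [-33. -12.]
wrist 0.12 93 [-14.  15.] [ 6. 11.]
wrist 0.132 453 [-15.  16.] [-3. 11.]
wrist 0.144 507 [-15.  16.] [-7. 11.]
wrist 0.156 1266 [-26.  28.] [-7. 14.]
wrist 0.168 8681 [-38.  39.] [-8. 14.]
wrist 0.18 8656 [-46.  47.] [-9. 17.]
wrist 0.192 17139 [-54.  55.] [-5. 18.]
wrist 0.204 11163 [-54.  57.] [ 9. 20.]
wrist 0.216 810 [-18.  19.] [18. 21.]
```

The report is off in height: both cameras put the real fingertips at about z=0.121 (side rows 206–208), while the state says 0.089, so the pads closed above the bar. I'll use the camera heights from here, about 32 mm above the reported value.

>>> drive_tool([
  [0,0,0,0,0,0,22],
  [0,0,0,0,0,0,22],
  [0,0,0,0,0,0,22],
  [0,0,-5,0,0,0,22],
  [0,0,-6,0,0,0,22],
  [0,0,-6,0,0,0,22],
  [0,0,-5,0,0,0,22],
  [0,0,0,0,0,0,22],
])

```text
t: 4.55
tool_pos: [0.5793, -0.0342, 0.0659]
ee_rot: [0.627, 0.779, -0.0, -0.001]
wrist_force: [0.1, -0.4, 0.4]
grip_width: 0.0222
grasp_force: 0.0
```

>>> drive_tool([
  [0,0,0,0,0,0,4],
  [0,0,0,0,0,0,4],
  [0,0,0,0,0,0,4],
  [0,0,0,0,0,0,4],
  [0,0,0,0,0,0,4],
  [0,0,0,0,0,0,4],
  [0,0,0,0,0,0,4],
  [0,0,0,0,0,0,4],
])

```text
t: 5.35
tool_pos: [0.5799, -0.0343, 0.067]
ee_rot: [0.627, 0.779, 0.0, -0.0]
wrist_force: [1.2, 0.7, -4.1]
grip_width: 0.0077
grasp_force: 48.6
```

>>> drive_tool([
  [-7.8,-1.7,0,0,0,0,4],
  [-15.6,-3.4,0,0,0,0,4],
  [-21.5,-4.7,0,0,0,0,4],
  [-21.5,-4.7,0,0,0,0,4],
  [-21.5,-4.7,0,0,0,0,4],
  [-21.5,-4.7,0,0,0,0,4],
  [-21.5,-4.7,0,0,0,0,4],
  [-15.6,-3.4,0,0,0,0,4],
])

```text
t: 6.15
tool_pos: [0.4319, -0.0663, 0.0669]
ee_rot: [0.628, 0.779, 0.0, -0.0]
wrist_force: [3.2, 2.1, -7.9]
grip_width: 0.0075
grasp_force: 48.9
```

>>> drive_tool([
  [-4.9,-1.1,0,0,0,0,4],
  [-2.9,-0.6,0,0,0,0,4],
  [-1.5,-0.3,0,0,0,0,4],
  [-1.5,-0.3,0,0,0,0,4],
  [-1,-0.2,0,0,0,0,4],
  [0,0,0,0,0,0,4],
  [0,0,0,0,0,0,4],
  [0,0,0,0,0,0,4],
])

```text
t: 6.95
tool_pos: [0.4239, -0.068, 0.067]
ee_rot: [0.627, 0.779, 0.002, 0.001]
wrist_force: [10.8, 8.3, -13.4]
grip_width: 0.0081
grasp_force: 48.7
```

The drawer is at its stop (159.6 mm). I'll release and rise.

>>> drive_tool([
  [0,0,0,0,0,0,22],
  [0,0,0,0,0,0,22],
  [0,0,0,0,0,0,22],
  [0,0,10,0,0,0,22],
  [0,0,20,0,0,0,22],
  [0,0,30,0,0,0,22],
  [0,0,35,0,0,0,70],
  [0,0,25,0,0,0,75],
])

```text
t: 7.75
tool_pos: [0.4218, -0.0691, 0.19]
ee_rot: [0.628, 0.779, 0.0, 0.001]
wrist_force: [0.2, -0.7, 0.8]
grip_width: 0.0502
grasp_force: 0.0
```

```bash
python3 - <<'E'
from rig import *
from h import *
s=observe();print(s["t"],s["tool_pos"],s["grip_width"])
a=np.radians(12.24);X=np.array([np.cos(a),np.sin(a)]);Y=np.array([-X[1],X[0]]);O=np.array([.734,-.001])
t=[]
for n in("top","wrist","side"):
    c=camera(n);t.append(c["frame"]);P=cloud(c);f=c["frame"].astype(int)
    hsv=cv2.cvtColor(c["frame"],cv2.COLOR_RGB2HSV)
    x=(P[...,:2]-O)@X;y=(P[...,:2]-O)@Y;z=P[...,2]
    m=(abs(z-.127)<.006)&(abs(x+.192)<.05)&(abs(y)<.05)&(hsv[...,1]<60)&(hsv[...,2]>120)
    if m.sum()>20:
        (cx,cy),r=cv2.minEnclosingCircle((np.c_[x[m],y[m]]*1000).astype(np.float32))
        print(n,m.sum(),"cap x,y,r",cx,cy,r,"z",np.median(z[m]),"mean",x[m].mean(),y[m].mean(),np.percentile(x[m],[1,99]),np.percentile(y[m],[1,99]))
    m=(abs(z-.111)<.008)&(abs(x+.318)<.012)&(abs(y)<.04)
    if m.sum()>20: print(" bar",np.percentile(x[m],[2,50,98]))
cv2.imwrite("pics/a3.png",np.hstack([cv2.resize(t[0][180:340,180:380],(400,320)),cv2.resize(t[1],(400,320))])[:,:,::-1])
E
```

```text
7.75 [ 0.42181466 -0.06907022  0.18996056] 0.05022844292003021
 bar [-0.32248194 -0.31903671 -0.31378718]
wrist 4628 cap x,y,r -190.89743041992188 -1.5248839855194092 27.739152908325195 z 0.12869692809167538 mean -0.1923358624869563 -0.00023603341372495034 [-0.21703664 -0.16578253] [-0.02608643  0.02437292]
 bar [-0.32125533 -0.31670104 -0.31165815]
side 236 cap x,y,r -191.25860595703125 -2.117811441421509 28.619047164916992 z 0.12624339229729556 mean -0.19191613019962506 -0.005183547251545957 [-0.21630032 -0.16521122] [-0.02877901  0.02275885]
 bar [-0.32116927 -0.31919895 -0.31345638]
```

View pics/a3.png

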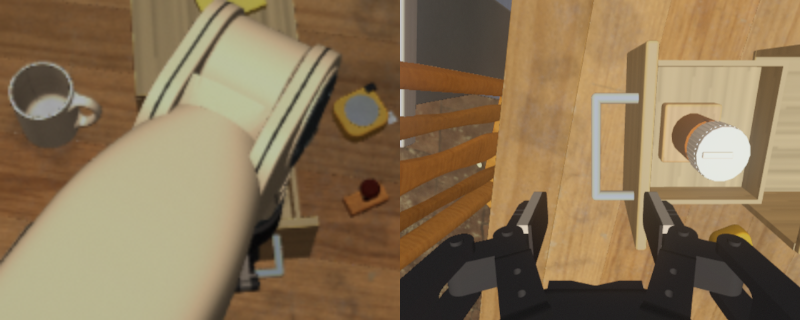

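The drawer is open and the bottle stands in it. The white cap at (720,152) in the wrist view fits to cabinet-frame (-0.1915, -0.001). I'll move above the cap, turning +60° so that the fingers stay clear of the drawer front throughout the twist.

>>> drive_tool([
  [18,3.8,0,0,0,8.5,75],
  [18,3.8,0,0,0,8.5,75],
  [18,3.8,0,0,0,8.5,75],
  [18,3.8,0,0,0,8.5,75],
  [18,3.8,0,0,0,8.5,75],
  [18,3.8,0,0,0,8.5,75],
  [17.7,3.7,0,0,0,8.5,75],
  [0,0,0,0,0,0,75],
])

```text
t: 8.7
tool_pos: [0.5482, -0.0421, 0.1855]
ee_rot: [0.157, 0.988, 0.0, -0.001]
wrist_force: [-0.1, 0.1, -0.6]
grip_width: 0.0752
grasp_force: 0.0
```

```bash
python3 - <<'E'
from rig import *
from h import *
a=np.radians(12.24);X=np.array([np.cos(a),np.sin(a)]);Y=np.array([-X[1],X[0]]);O=np.array([.734,-.001])
c=camera("wrist");s=observe();print(s["t"],s["tool_pos"],s["grip_width"],s["ee_rot"])
print("tcp",(s["tool_pos"][:2]-O)@X,(s["tool_pos"][:2]-O)@Y)
P=cloud(c);hsv=cv2.cvtColor(c["frame"],cv2.COLOR_RGB2HSV)
x=(P[...,:2]-O)@X;y=(P[...,:2]-O)@Y;z=P[...,2]
m=(abs(z-.127)<.006)&(abs(x+.192)<.05)&(abs(y)<.05)&(hsv[...,1]<60)&(hsv[...,2]>120)
print(m.sum(),cv2.minEnclosingCircle((np.c_[x[m],y[m]]*1000).astype(np.float32)))
# gripper dark points lowest
T=s["tool_pos"][:2];f=(c["frame"].max(-1)<75)&(z>.17)
# tool y axis
from scipy.spatial.transform import Rotation as R
yy=R.from_quat(s["ee_rot"]).as_matrix()[:2,1];xx=R.from_quat(s["ee_rot"]).as_matrix()[:2,0];d=(P[...,:2]-T)@yy;e=(P[...,:2]-T)@xx
for z0 in np.arange(.18,.31,.015):
    k=f&(z>z0)&(z<z0+.015)&(abs(d)<.1)&(abs(e)<.06)
    if k.sum()>10: print(round(z0,3),k.sum(),np.percentile(d[k]*1000,[1,99]).round(),np.percentile(e[k]*1000,[1,99]).round())
cv2.imwrite("pics/w4.png",c["frame"][:,:,::-1])
E
```

```text
8.75 [ 0.54711685 -0.0421633   0.1857128 ] 0.07513568880904069 [ 1.59146506e-01  9.87254333e-01 -2.57588788e-06 -1.12805853e-03]
tcp -0.19136186006536732 -0.0006070289247064756
4731 ((-191.23072814941406, -1.6801968812942505), 27.623489379882812)
0.225 942 [-49.  49.] [-11.  10.]
0.24 2053 [-50.  51.] [-12.  10.]
0.255 1867 [-50.  50.] [-11.  11.]
0.27 14117 [-67.  68.] [-12.  13.]
0.285 15138 [-65.  67.] [-10.  16.]
0.3 12178 [-56.  58.] [ 6. 19.]
```

View pics/w4.png

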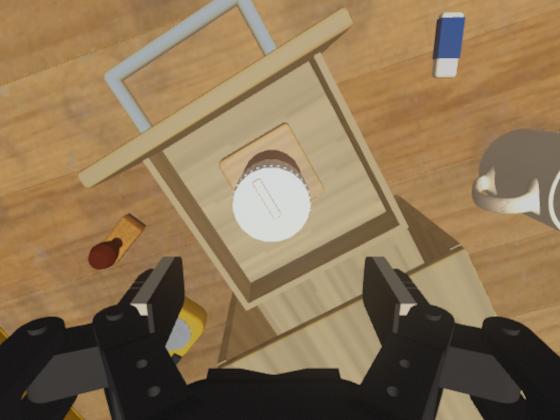

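The cap (270,203) is centred between the fingers, and the tips (about z=0.226) are clear. I'll descend 120 mm.

>>> drive_tool([
  [0,0,-10,0,0,0,75],
  [0,0,-20,0,0,0,75],
  [0,0,-25,0,0,0,75],
  [0,0,-25,0,0,0,75],
  [0,0,-20,0,0,0,75],
  [0,0,-12,0,0,0,75],
  [0,0,-8,0,0,0,75],
  [0,0,0,0,0,0,75],
])

```text
t: 9.55
tool_pos: [0.5466, -0.0424, 0.0663]
ee_rot: [0.159, 0.987, 0.0, -0.001]
wrist_force: [-1.0, 0.2, -0.3]
grip_width: 0.0755
grasp_force: 0.0
```

>>> drive_tool([
  [0,0,0,0,0,0,45],
  [0,0,0,0,0,0,45],
  [0,0,0,0,0,0,45],
  [0,0,0,0,0,0,45],
  [0,0,0,0,0,0,45],
  [0,0,0,0,0,0,45],
  [0,0,0,0,0,0,45],
  [0,0,0,0,0,0,45],
], squeeze=60)

```text
t: 10.35
tool_pos: [0.5477, -0.0426, 0.0679]
ee_rot: [0.158, 0.987, -0.0, 0.001]
wrist_force: [-1.5, -1.4, 5.6]
grip_width: 0.0528
grasp_force: 63.7
```

>>> drive_tool([
  [0,0,-1.5,0,0,0,45],
  [0,0,-1.5,0,0,0,45],
  [0,0,-1.5,0,0,0,45],
  [0,0,-1,0,0,0,45],
  [0,0,-1,0,0,0,45],
  [0,0,0,0,0,0,45],
  [0,0,0,0,0,0,45],
  [0,0,0,0,0,0,45],
])

```text
t: 11.15
tool_pos: [0.5478, -0.0426, 0.0616]
ee_rot: [0.158, 0.987, -0.0, 0.001]
wrist_force: [-1.7, -1.7, 8.9]
grip_width: 0.053
grasp_force: 64.1
```

```bash
python3 - <<'E'
from rig import *
import numpy as np
from h import *
r=[]
for i in range(3):
    c=camera("side");s=observe();r.append(np.r_[s["tool_pos"],s["wrist_force"],s["grip_width"]])
print(np.round(np.mean(r,0),4))
P=cloud(c);hsv=cv2.cvtColor(c["frame"],cv2.COLOR_RGB2HSV)
a=np.radians(12.24);X=np.array([np.cos(a),np.sin(a)]);Y=np.array([-X[1],X[0]]);O=np.array([.734,-.001])
x=(P[...,:2]-O)@X;y=(P[...,:2]-O)@Y;z=P[...,2]
m=(z>.08)&(z<.135)&(np.hypot(x+.1915,y+.001)<.032)&(hsv[...,1]<60)&(hsv[...,2]>120);print(m.sum(),np.percentile(z[m],[1,5,50,90,99]))
E
```

```text
[ 0.5478 -0.0426  0.0616 -2.4108 -0.9839  8.3695  0.0529]
201 [0.09335746 0.09572821 0.11374965 0.12006213 0.12214338]
```

The cap is pressed about 6 mm (its top is now at 0.121). I'll twist +60°.

>>> drive_tool([
  [0,0,0,0,0,5,45],
  [0,0,0,0,0,8,45],
  [0,0,0,0,0,8.5,45],
  [0,0,0,0,0,8.5,45],
  [0,0,0,0,0,8.5,45],
  [0,0,0,0,0,8.5,45],
  [0,0,0,0,0,8,45],
  [0,0,0,0,0,5,45],
])

```text
t: 12.1
tool_pos: [0.5485, -0.0425, 0.0619]
ee_rot: [-0.359, 0.933, -0.001, 0.001]
wrist_force: [-0.1, -0.3, 9.3]
grip_width: 0.0528
grasp_force: 64.0
```

>>> drive_tool([
  [0,0,0,0,0,0,45],
  [0,0,0,0,0,0,45],
  [0,0,2,0,0,0,45],
  [0,0,2,0,0,0,45],
  [0,0,2,0,0,0,45],
  [0,0,2,0,0,0,45],
  [0,0,1,0,0,0,45],
  [0,0,0,0,0,0,45],
])

```text
t: 12.9
tool_pos: [0.548, -0.0424, 0.0701]
ee_rot: [-0.356, 0.934, -0.0, 0.001]
wrist_force: [2.1, -1.0, 4.4]
grip_width: 0.0531
grasp_force: 63.5
```

The upward force persists above the locked height, so the cap is free. I'll lift.

>>> drive_tool([
  [0,0,4,0,0,0,45],
  [0,0,8,0,0,0,45],
  [0,0,12,0,0,0,45],
  [0,0,14,0,0,0,45],
  [0,0,12,0,0,0,45],
  [0,0,8,0,0,0,45],
  [0,0,3,0,0,0,45],
  [0,0,0,0,0,0,45],
])

```text
t: 13.7
tool_pos: [0.5473, -0.0423, 0.1308]
ee_rot: [-0.357, 0.934, -0.0, 0.0]
wrist_force: [0.5, 0.5, -1.0]
grip_width: 0.0526
grasp_force: 63.5
```

```bash
python3 - <<'E'
from rig import *
from h import *
a=np.radians(12.24);X=np.array([np.cos(a),np.sin(a)]);Y=np.array([-X[1],X[0]]);O=np.array([.734,-.001])
c=camera("side");s=observe();print(s["t"],s["tool_pos"],s["ee_rot"],s["wrist_force"],s["grip_width"],s["grasp_force"])
print("tcp",(s["tool_pos"][:2]-O)@X,(s["tool_pos"][:2]-O)@Y)
w=camera("wrist");i=[]
for n,c in(("side",c),("wrist",w)):
    P=cloud(c);hsv=cv2.cvtColor(c["frame"],cv2.COLOR_RGB2HSV)
    x=(P[...,:2]-O)@X;y=(P[...,:2]-O)@Y;z=P[...,2]
    m=(z>.145)&(z<.21)&(np.hypot(x+.1915,y+.001)<.034)&(hsv[...,1]<60)&(hsv[...,2]>110)
    print(n,m.sum(),np.percentile(z[m],[1,5,50,95,99]),np.percentile(x[m],[1,99]),np.percentile(y[m],[1,99]))
    b=(abs(z-.111)<.008)&(abs(x+.318)<.012)&(abs(y)<.04)
    if b.sum()>20:print(" bar",np.median(x[b]))
S=cv2.resize(camera("side")["frame"][110:250,190:370],(514,400),interpolation=cv2.INTER_CUBIC)
cv2.imwrite("pics/f5.png",np.hstack([S,cv2.resize(w["frame"][120:420,140:355],(286,400))])[:,:,::-1])
E
```

```text
13.75 [ 0.54709676 -0.04227288  0.13029546] [-3.56530836e-01  9.34283540e-01  1.06991701e-04 -1.32820679e-04] [-0.40506755 -0.38960369 -0.6855935 ] 0.052593107386296904 63.46013590344228
tcp -0.19140472769363037 -0.0007098551358975163
side 423 [0.16188909 0.16453582 0.18514576 0.19069391 0.20132817] [-0.21755742 -0.16958577] [-0.03301139  0.02429154]
 bar -0.3187461325804068
wrist 16581 [0.17442271 0.1823895  0.19054322 0.1924967  0.20397016] [-0.21821516 -0.16695046] [-0.02802108  0.02339641]
 bar -0.3152981231792906
```

View pics/f5.png

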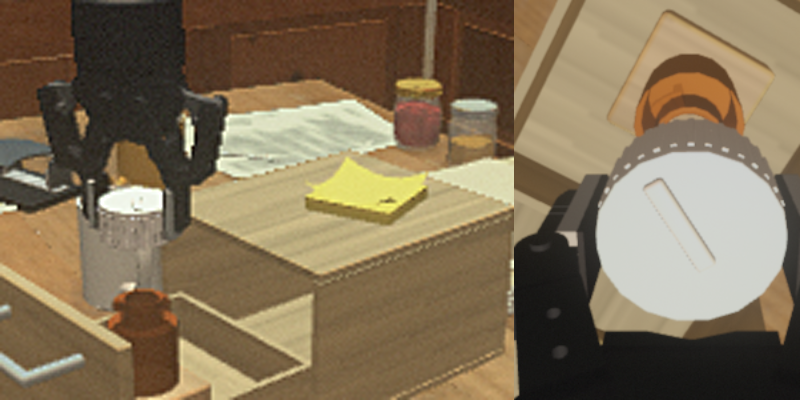

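The side view shows the cap held level at (130,210), straight above the open bottle mouth at (145,300). Its top is at about 0.1905, so the rim is about 50 mm above the mouth. The drawer is still out. I'll settle and hand in.

>>> drive_tool([
  [0,0,0,0,0,0,45],
  [0,0,0,0,0,0,45],
  [0,0,0,0,0,0,45],
  [0,0,0,0,0,0,45],
  [0,0,0,0,0,0,45],
  [0,0,0,0,0,0,45],
  [0,0,0,0,0,0,45],
  [0,0,0,0,0,0,45],
])

```text
t: 14.65
tool_pos: [0.5473, -0.0423, 0.1305]
ee_rot: [-0.356, 0.934, -0.0, 0.0]
wrist_force: [-0.5, 0.7, -0.8]
grip_width: 0.0529
grasp_force: 63.5
```

```bash
python3 -c "
from rig import *
print(observe()['tool_pos']);print(close_job())"
```

```text
[ 0.54726429 -0.04234847  0.13047785]
the job is handed in; nothing more can be done
None
```

I pulled the drawer fully out, undid the cap and handed the job in at about 14.7 s, with the cap held level and still about 5 cm above the open bottle mouth; the result of the judging was not shown.

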